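# Hole saws back on the storage board in order of size

## Robot

A 6-joint arm with a two-finger parallel gripper is mounted at the origin on the work surface. World frame = base frame: x ahead of the robot, y to its left, z up, the work surface at z = 0. Lengths are in m, angles in rad, forces in N, time in s.
With the tool pointing down it reaches from about 0.25 to 0.775 m from the base axis. Payload 4 kg.
Tool frame: the origin (TCP) lies at the very end of the fingers, on their centre line; the grasp point (between the pads) lies 19 mm behind it; z points along the fingers, y is the line along which they close (so a half turn about z gives the same grasp; the last joint's range is limited). The gripper opens to 94 mm and grips with 3 to 60 N. Pads are 16 mm wide; open, the fingers measure 119 mm over their backs; the gripper's body (75 mm by 177 mm) begins 78 mm behind the grasp point.
Start: joints at [1.05, 0.087, 1.371, -0, 1.684, -0.103], TCP at [0.223, 0.503, 0.206] pointing down, gripper open.
Joint ranges: [-3.1, 3.1], [-0.76, 2.03], [0.27, 2.55], [-1.08, 4.22], [0.17, 2.65], [-2.57, 2.57]. Speed limits (rad/s): [2.79, 2.79, 3.14, 3.14, 3.14, 3.14].

## Interface

Orientations are given as [roll, pitch, yaw] about the fixed x, y, z axes, in that order (R = Rz(yaw) Ry(pitch) Rx(roll)).
In Python, from bench import robot, vision gives the robot as it stands.
- The arm moves only by the shell command python3 -m crank 'ROWS'. ROWS is JSON, a list of rows, each a list of 3 entries, a list of its own where there are three numbers: the closure, from 0 (fully open) to 1 (shut), then the shift along the tool's x, y, z in m, then the turn, a rotation vector about the tool's x, y, z in degrees. A call has 1 to 8 rows; each row shifts and turns the commanded pose from where the row before left it, along the tool's axes as they then stand; what a row does not reach is not made up. A row lasts 1/10 s, in which the tool goes at most 50 mm and 8.59 degrees, less where a joint would pass 70% of its speed; a pose out of reach is approached as far as the arm can. A call with a gripper value outside its range is refused whole. The fingers move at their own pace and stop on an object; the grip force is fixed at half the most. Time passes only in rows, so rows that do not move let the fingers close. It gives the time, the measured TCP pose, the force, the opening and the grip force at its end, in the units of the state.
- robot.get_obs(): the state, without advancing time (a new reading comes with each control period).
- vision.snapshot(name): name is "side" or "top"; returns a dict with "color" (384x512x3 uint8, red, green, blue), "z_map" (384x512 float32, m along the optical axis (not along the pixel's ray), 0 where there is no reading), "fx", "fy", "cx", "cy" (pixels), "R" (3x3) and "t" (3): a world point X has camera coordinates R X + t. Camera axes: x right, y down, z forward; pixel columns grow to the right and rows downward; lengths in m; the calibration is good to about 2 mm. A picture is of the moment at which its call begins.
- robot.close_job(): hands the job in; it is judged then, once.
The state is a dict: "time": time; "joint_positions": joint angles; "qvel": joint speeds; "joint_torque": joint torques, N m; "tool_pos": TCP position; "ee_rot": TCP orientation; "wrist_force": force on the tool from outside, world axes, zero at the start; "wrist_torque": the same for the moment, N m; "width": finger opening in m; "finger_force": force on a finger pad.
Only numpy, scipy, OpenCV 4.12 (cv2) and the standard library are available. Lean on these libraries where they do the work, as an engineer would, in place of code of your own. Each camera call takes 0.05 s, during which the arm holds its last target. There are 200 camera calls.

## Task

Put the four loose hole saws back on the storage board, one over each free dowel, teeth down, flat on the board and roughly centred on the dowel, so that the row runs steadily down in size from the biggest saw to the smallest, which already stand on the two end dowels and must stay where they are. Set each one down gently, do not drop it.

Things in the scene. Friction and masses are not known exactly. Their poses are not given: they have to be found in the camera images.
- saw_65: blue steel hole saw of 65 mm outside diameter, 46 mm tall, standing cup-down (teeth down, open side down) with its flat bare-metal back plate on top; wall 2.5 mm, inside 40 mm deep. Origin: centre of its underside (tooth rim); z up along its axis. Starts loose on the bench near the robot. About 190 g.
- saw_54: blue steel hole saw of 54 mm outside diameter, 46 mm tall, standing cup-down (teeth down, open side down) with its flat bare-metal back plate on top; wall 2.5 mm, inside 40 mm deep. Origin: centre of its underside (tooth rim); z up along its axis. Starts loose on the bench near the robot. About 150 g.
- saw_43: blue steel hole saw of 43 mm outside diameter, 46 mm tall, standing cup-down (teeth down, open side down) with its flat bare-metal back plate on top; wall 2.5 mm, inside 40 mm deep. Origin: centre of its underside (tooth rim); z up along its axis. Starts loose on the bench near the robot. About 110 g.
- saw_32: blue steel hole saw of 32 mm outside diameter, 46 mm tall, standing cup-down (teeth down, open side down) with its flat bare-metal back plate on top; wall 2.5 mm, inside 40 mm deep. Origin: centre of its underside (tooth rim); z up along its axis. Starts loose on the bench near the robot. About 70 g.
- saw_76: blue steel hole saw of 76 mm outside diameter, 46 mm tall, standing cup-down (teeth down, open side down) with its flat bare-metal back plate on top; wall 2.5 mm, inside 40 mm deep. Origin: centre of its underside (tooth rim); z up along its axis. The biggest; already over the dowel at one end of the storage board (which end changes), and stays there.
- saw_19: blue steel hole saw of 19 mm outside diameter, 46 mm tall, standing cup-down (teeth down, open side down) with its flat bare-metal back plate on top; wall 2.5 mm, inside 40 mm deep. Origin: centre of its underside (tooth rim); z up along its axis. The smallest; already over the dowel at the other end of the storage board, and stays there.
- dowel_a: one of the four free upright wooden dowels of the storage board, 10 mm diameter, 28 mm tall with a chamfered tip. Origin: centre of its foot on the board's top, 18 mm above the bench; its y axis runs along the row, x across it. The dark wooden board (90 x 515 x 18 mm, fixed) carries a straight row of six dowels 85 mm apart: the two end ones are under saw_76 and saw_19, the four between them are free. Which name stands where in the row changes.
- dowel_b: one of the four free upright wooden dowels of the storage board, 10 mm diameter, 28 mm tall with a chamfered tip. Origin: centre of its foot on the board's top, 18 mm above the bench; its y axis runs along the row, x across it. The dark wooden board (90 x 515 x 18 mm, fixed) carries a straight row of six dowels 85 mm apart: the two end ones are under saw_76 and saw_19, the four between them are free. Which name stands where in the row changes.
- dowel_c: one of the four free upright wooden dowels of the storage board, 10 mm diameter, 28 mm tall with a chamfered tip. Origin: centre of its foot on the board's top, 18 mm above the bench; its y axis runs along the row, x across it. The dark wooden board (90 x 515 x 18 mm, fixed) carries a straight row of six dowels 85 mm apart: the two end ones are under saw_76 and saw_19, the four between them are free. Which name stands where in the row changes.
- dowel_d: one of the four free upright wooden dowels of the storage board, 10 mm diameter, 28 mm tall with a chamfered tip. Origin: centre of its foot on the board's top, 18 mm above the bench; its y axis runs along the row, x across it. The dark wooden board (90 x 515 x 18 mm, fixed) carries a straight row of six dowels 85 mm apart: the two end ones are under saw_76 and saw_19, the four between them are free. Which name stands where in the row changes.
There are look-alikes about, which are no part of the job. What is shaped like the saw_54 but red or turquoise is not meant.

How it is judged:
By the outcome, as a careful person would: the job done as asked, in the order asked, and still so for the second after the job is handed in, with the robot touching nothing.
It also fails if it takes over 96 s, if anything falls off the work surface, if the arm or the gripper's body presses on something with over 40 N, if the wrist force passes 120 N, or if a joint passes its speed limit or range.

## Working session

There is one attempt and no reset: what is moved stays moved. The work goes in short steps, Python scripts to look and compute and a shell command to move; the robot and the scene stay as the last step left them, time stands still between calls to the robot, and variables do not carry over. Pictures are saved under pics/ and viewed, at most 14 in all, crops included, and the job is handed in when it is done.

```bash
mkdir -p pics; ls; python3 - <<'E'
from bench import robot, vision
import cv2,numpy as np
o=robot.get_obs(); print({k:np.round(v,3).tolist() for k,v in o.items()})
for n in("top","side"):
    s=vision.snapshot(n); cv2.imwrite(f"pics/{n}0.png",s["color"][:,:,::-1]); np.savez(f"{n}0.npz",**s)
    print(n,s["fx"],s["fy"],s["cx"],s["cy"],np.round(s["R"],3).tolist(),np.round(s["t"],3))
E
```

```text
pics
{'time': 0.0, 'joint_positions': [1.05, 0.088, 1.372, -0.0, 1.684, -0.103], 'qvel': [-0.001, 0.0, -0.002, -0.002, 0.0, -0.001], 'joint_torque': [-0.002, -34.019, -30.242, 0.072, 0.033, -0.0], 'tool_pos': [0.223, 0.502, 0.204], 'ee_rot': [-3.139, -0.0, 2.724], 'wrist_force': [-0.049, 0.496, 0.209], 'wrist_torque': [-0.028, 0.02, -0.0], 'finger_force': 0.0, 'width': 0.094}
top 428.7767996445415 428.7767996445415 251.87676603042954 187.49357129340584 [[-0.02, -1.0, -0.004], [-0.996, 0.02, -0.087], [0.087, 0.002, -0.996]] [-0.     0.512  1.049]
side 384.56026804094313 384.56026804094313 249.30530960788735 193.04214128740864 [[0.731, -0.682, 0.008], [-0.4, -0.438, -0.805], [0.553, 0.585, -0.593]] [-0.389  0.236  0.506]
```

View pics/top0.png

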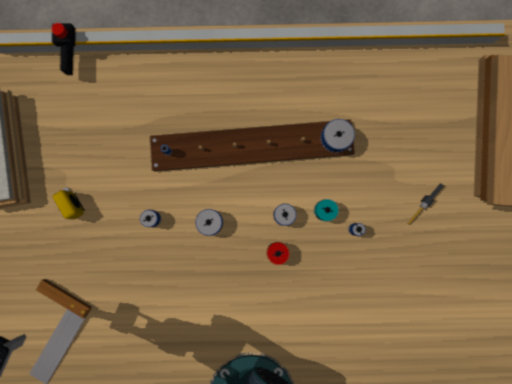

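View pics/side0.png

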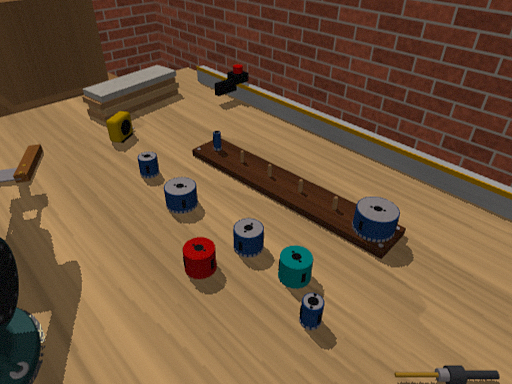

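The top view shows the board, running from (155,153) to (350,137), with the small saw at its left end (165,149) and the 76 saw at its right end (339,134). Dowel tips are near (200,147), (235,144), (268,142) and (303,140). The loose blue saws are at (150,218), (209,222), (285,214) and (357,229). The turquoise one (326,210) and the red one (278,253) are decoys.

```bash
cat > look.py <<'E'
import numpy as np,cv2
from bench import robot,vision
def load(f): return dict(np.load(f))
def world(s):
    v,u=np.mgrid[:384,:512]; z=s["z_map"]
    P=np.stack([(u-s["cx"])/s["fx"]*z,(v-s["cy"])/s["fy"]*z,z],-1)
    W=(P-s["t"])@s["R"]; W[z==0]=np.nan
    return W
def ray(s,u,v,h):
    d=np.array([(u-s["cx"])/s["fx"],(v-s["cy"])/s["fy"],1])@s["R"]; c=-s["t"]@s["R"]
    return c+d*(h-c[2])/d[2]
def blobs(s,lo,hi,roi,amin=5):
    W=world(s); m=((W[...,2]>lo)&(W[...,2]<hi)).astype(np.uint8)
    k=np.zeros_like(m); a,b,c,d=roi; k[b:d,a:c]=1; m*=k
    n,l,st,ce=cv2.connectedComponentsWithStats(m)
    return [(l==i,st[i],ce[i],W) for i in range(1,n) if st[i,4]>=amin]
E
python3 - <<'E'
from look import *
s=load("top0.npz"); W=world(s)
print("bench z",np.nanmedian(W[270:330,150:200,2]),"board z",np.nanmedian(W[158:162,200:300,2]))
for m,st,ce,W in blobs(s,.034,.09,(120,110,400,270),2):
    h=np.median(W[m][:,2])
    c=cv2.findContours(m.astype(np.uint8),0,1)[0][0]; (u,v),r=cv2.minEnclosingCircle(c)
    col=s["color"][m].mean(0).astype(int)
    p=ray(s,*ce,h); print(st[4],np.round(ce,1),"h",round(h,4),"xy",np.round(p[:2],4),"diam_area",round(2*np.sqrt(st[4]/np.pi)*(s["z_map"][m].mean())/s["fx"],4),"enc",round((2*r+1)*s["z_map"][m].mean()/s["fx"],4),col)
E
```

```text
bench z -0.00018081361018191643 board z 0.01659698502468914
834 [337.3 134.7] h 0.0636 xy [ 0.6324 -0.2204] diam_area 0.0791 enc 0.0842 [ 98  97 102]
15 [302.4 138.4] h 0.044 xy [ 0.6291 -0.1379] diam_area 0.0108 enc 0.013 [92 67 40]
14 [268.1 141.3] h 0.0438 xy [ 0.6237 -0.0532] diam_area 0.0104 enc 0.013 [92 66 39]
14 [234.1 144.1] h 0.0428 xy [0.6185 0.0311] diam_area 0.0104 enc 0.0129 [90 65 39]
69 [164.8 149. ] h 0.0621 xy [0.6064 0.1986] diam_area 0.0228 enc 0.0275 [36 40 52]
15 [199.8 146.8] h 0.0438 xy [0.6134 0.1158] diam_area 0.0108 enc 0.0129 [90 64 38]
393 [326.4 209.6] h 0.046 xy [ 0.4523 -0.1907] diam_area 0.0543 enc 0.0575 [ 7 97 94]
384 [284.2 214.2] h 0.046 xy [ 0.443  -0.0879] diam_area 0.0537 enc 0.0569 [106 103 106]
563 [207.9 221.9] h 0.046 xy [0.4283 0.0976] diam_area 0.0649 enc 0.0677 [112 109 111]
253 [148.2 218. ] h 0.0459 xy [0.4406 0.2426] diam_area 0.0436 enc 0.0469 [98 96 99]
150 [357.5 229. ] h 0.0457 xy [ 0.4039 -0.2643] diam_area 0.0334 enc 0.0362 [73 74 81]
398 [277.3 253.2] h 0.0461 xy [ 0.3498 -0.0689] diam_area 0.0542 enc 0.0566 [126  14   9]
```

```bash
python3 - <<'E'
from look import *
for n,rois in(("top",[(120,110,400,270)]),("side",[(120,110,420,340)])):
    s=load(n+"0.npz")
    for m,st,ce,W in blobs(s,.0438 if n=="top" else .0435,.09,rois[0],2):
        h=W[m][:,2].max(); 
        if h>.055: m=m&(W[...,2]>.0615)
        q=W[m]; print(n,m.sum(),"mean",np.round(np.nanmean(q,0),4),"mid",np.round((q.max(0)+q.min(0))[:2]/2,4),"ext",np.round(np.ptp(q,0)[:2],3))
E
cat > go.py <<'E'
import sys,numpy as np
from scipy.spatial.transform import Rotation as T
from bench import robot
o=robot.get_obs(); R=T.from_euler("xyz",o["ee_rot"])
p=np.array(eval(sys.argv[1]))
print("t",round(o["time"],2),"pos",np.round(o["tool_pos"],4),"rot",np.round(np.degrees(o["ee_rot"]),1),"w",round(float(o["width"]),4),"ff",round(float(o["finger_force"]),1),"F",np.round(o["wrist_force"],1))
print("shift mm",np.round(R.inv().apply(p-o["tool_pos"])*1000,1))
E
python3 -m crank '[[0,[0,0,0],[0,0,7.8]],[0,[0,0,0],[0,0,7.8]],[0,[0,0,0],[0,0,7.8]],[0,[0,0,0],[0,0,7.8]],[0,[0,0,0],[0,0,7.8]],[0,[0,0,0],[0,0,7.8]],[0,[0,0,0],[0,0,7.8]],[0,[0,0,0],[0,0,7.9]]]'
python3 go.py '[0.4395,0.242,0.12]'
```

```text
top 680 mean [ 0.6345 -0.2226  0.0642] mid [ 0.6344 -0.2223] ext [0.075 0.073]
top 8 mean [ 0.6296 -0.1384  0.0449] mid [ 0.6298 -0.1381] ext [0.005 0.007]
top 7 mean [ 0.6239 -0.0541  0.0461] mid [ 0.624 -0.054] ext [0.006 0.007]
top 5 mean [0.6195 0.0312 0.0448] mid [0.6186 0.0311] ext [0.005 0.005]
top 40 mean [0.6083 0.2013 0.0641] mid [0.6087 0.2013] ext [0.015 0.016]
top 8 mean [0.6131 0.1162 0.0462] mid [0.6126 0.1163] ext [0.005 0.007]
top 343 mean [ 0.4524 -0.1915  0.0465] mid [ 0.4525 -0.1913] ext [0.051 0.051]
top 338 mean [ 0.4435 -0.0878  0.0465] mid [ 0.4425 -0.0886] ext [0.051 0.051]
top 483 mean [0.4284 0.0978 0.0465] mid [0.4282 0.0975] ext [0.063 0.063]
top 208 mean [0.441  0.2432 0.0463] mid [0.4407 0.2443] ext [0.039 0.042]
top 116 mean [ 0.4036 -0.265   0.0467] mid [ 0.4039 -0.2652] ext [0.029 0.03 ]
top 338 mean [ 0.3495 -0.0685  0.0465] mid [ 0.3491 -0.0692] ext [0.05  0.051]
side 1007 mean [ 0.8937 -0.0237  0.0489] mid [8.986e-01 6.000e-04] ext [0.038 0.363]
side 16 mean [0.4963 0.4469 0.0622] mid [0.4954 0.4485] ext [0.023 0.021]
side 25 mean [0.6089 0.198  0
[... 470 characters left out ...]
-0.1398] ext [0.007 0.005]
side 884 mean [ 0.6354 -0.2258  0.0635] mid [ 0.637  -0.2244] ext [0.076 0.075]
side 496 mean [ 0.4444 -0.0914  0.0455] mid [ 0.4457 -0.0905] ext [0.054 0.054]
side 599 mean [ 0.3507 -0.0724  0.0455] mid [ 0.3514 -0.0718] ext [0.054 0.052]
side 644 mean [ 0.4536 -0.1943  0.0456] mid [ 0.455  -0.1935] ext [0.054 0.053]
side 323 mean [ 0.4055 -0.2679  0.0456] mid [ 0.4065 -0.2677] ext [0.032 0.031]
time: 0.9
tool_pos: [0.223, 0.5024, 0.2048]
ee_rot: [-3.141, 0.001, 1.627]
wrist_force: [-0.1, -0.5, 0.6]
width: 0.0938
finger_force: 0.0
t 0.9 pos [0.223  0.5024 0.2048] rot [-1.80e+02  1.00e-01  9.32e+01] w 0.0938 ff 0.0 F [-0.1 -0.5  0.6]
shift mm [-272.1  201.5   84.9]
```

```bash
python3 -m crank '[[0.25,[-0.039,0.029,0.010],[0,0,0]],[0.25,[-0.039,0.029,0.010],[0,0,0]],[0.25,[-0.039,0.029,0.010],[0,0,0]],[0.25,[-0.039,0.029,0.010],[0,0,0]],[0.25,[-0.039,0.029,0.010],[0,0,0]],[0.25,[-0.039,0.029,0.010],[0,0,0]],[0.25,[-0.038,0.029,0.010],[0,0,0]],[0.25,[0,0,0],[0,0,0]]]' >/dev/null
python3 go.py '[0.441,0.242,0.011]'
```

```text
t 1.7 pos [0.4445 0.2389 0.1331] rot [-179.8    0.2   93.1] w 0.0704 ff 0.0 F [-0.4  0.8 -0.8]
shift mm [  3.7  -3.  122.1]
```

```bash
python3 -m crank '[[0.25,[0.002,-0.002,0.030],[0,0,0]],[0.25,[0.002,-0.001,0.025],[0,0,0]],[0.25,[0,0,0],[0,0,0]],[0.25,[0,0,0],[0,0,0]]]' >/dev/null
python3 go.py '[0.441,0.242,0.011]'
```

```text
t 2.1 pos [0.4388 0.2482 0.0805] rot [-179.9    0.    93.6] w 0.07 ff 0.0 F [-0.4 -0.3 -0. ]
shift mm [-6.3  1.9 69.5]
```

```bash
python3 -m crank '[[0.25,[-0.006,0.002,0.035],[0,0,0]],[0.25,[0,0,0],[0,0,0]],[0.25,[0,0,0],[0,0,0]]]' >/dev/null
python3 go.py '[0.441,0.242,0.011]'; python3 -m crank '[[0.25,[0,0,0],[0,0,0]]]'
```

```text
t 2.4 pos [0.4419 0.2423 0.0466] rot [180.   -0.   93.6] w 0.07 ff 0.0 F [ 0.1  0.4 -0.5]
shift mm [-0.2 -1.  35.6]
time: 2.5
tool_pos: [0.443, 0.2427, 0.0477]
ee_rot: [3.138, -0.001, 1.633]
wrist_force: [0.7, 0.6, 0.5]
width: 0.0705
finger_force: 0.0
```

```bash
python3 -m crank '[[0.25,[0,-0.001,0.018],[0,0,0]],[0.25,[0,0,0.018],[0,0,0]],[0.25,[0,0,0],[0,0,0]],[0.25,[0,0,0],[0,0,0]],[0.7,[0,0,0],[0,0,0]],[0.7,[0,0,0],[0,0,0]],[0.7,[0,0,0],[0,0,0]],[0.7,[0,0,0],[0,0,0]]]' 
python3 -m crank '[[0.7,[0,0,0],[0,0,0]],[0.7,[0,0,0],[0,0,0]],[0.7,[0,0,0],[0,0,0]]]'
python3 go.py '[0.441,0.242,0.12]'
```

```text
time: 3.3
tool_pos: [0.4414, 0.2419, 0.0102]
ee_rot: [3.14, -0.001, 1.633]
wrist_force: [0.4, -0.8, 1.2]
width: 0.0429
finger_force: 30.0
time: 3.6
tool_pos: [0.4414, 0.2419, 0.0102]
ee_rot: [3.14, -0.0, 1.633]
wrist_force: [0.9, -0.0, 3.1]
width: 0.0431
finger_force: 30.0
t 3.6 pos [0.4414 0.2419 0.0102] rot [179.9  -0.   93.6] w 0.0431 ff 30.0 F [ 0.9 -0.   3.1]
shift mm [ 1.000e-01 -3.000e-01 -1.098e+02]
```

```bash
python3 -m crank '[[0.7,[0,0,-0.03],[0,0,0]],[0.7,[0,0,-0.04],[0,0,0]],[0.7,[0,0,-0.035],[0,0,0]],[0.7,[-0.03,0.022,0],[0,0,0]],[0.7,[-0.03,0.022,0],[0,0,0]],[0.7,[-0.03,0.022,0],[0,0,0]],[0.7,[-0.03,0.022,0],[0,0,0]],[0.7,[-0.03,0.022,0],[0,0,0]]]' >/dev/null
python3 -m crank '[[0.7,[-0.03,0.022,0],[0,0,0]],[0.7,[-0.03,0.022,0],[0,0,0]],[0.7,[-0.013,0.011,0],[0,0,0]],[0.7,[0,0,0],[0,0,0]],[0.7,[0,0,0],[0,0,0]],[0.7,[0,0,0],[0,0,0]]]' >/dev/null
python3 go.py '[0.620,0.030,0.0292]'
python3 - <<'E'
from look import *
for n in("top","side"):
    s=vision.snapshot(n); cv2.imwrite(f"pics/{n}1.png",s["color"][:,:,::-1]); np.savez(f"{n}1.npz",**s)
E
```

```text
t 5.0 pos [0.6183 0.0309 0.1142] rot [-1.799e+02 -1.000e-01  9.370e+01] w 0.0431 ff 30.0 F [ 0.6 -0.1 -0.5]
shift mm [-1.1  1.7 85. ]
```

View pics/side1.png

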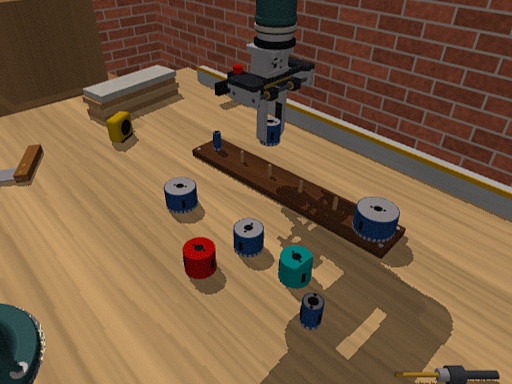

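Saw 43 is held at (272,130) in the side view, above the second free dowel at (270,170). Lowering it now.

```bash
python3 -m crank '[[0.7,[-0.001,0.002,0.02],[0,0,0]],[0.7,[0,0,0.02],[0,0,0]],[0.7,[0,0,0.02],[0,0,0]],[0.7,[0,0,0.015],[0,0,0]],[0.7,[0,0,0.005],[0,0,0]],[0.7,[0,0,0],[0,0,0]],[0.7,[0,0,0],[0,0,0]]]' >/dev/null
python3 go.py '[0.620,0.030,0.0282]'
```

```text
t 5.8 pos [0.6221 0.0287 0.0356] rot [179.9   0.   93.6] w 0.0429 ff 30.0 F [ 0.2 -0.8 -1.2]
shift mm [ 1.4 -2.   7.4]
```

```bash
python3 -m crank '[[0.7,[0.001,-0.001,0.003],[0,0,0]],[0.7,[0,0,0.002],[0,0,0]],[0.7,[0,0,0],[0,0,0]],[0.7,[0,0,0],[0,0,0]]]' >/dev/null
python3 go.py '[0.620,0.030,0.0282]'
python3 -m crank '[[0.7,[0,0,0.001],[0,0,0]],[0.7,[0,0,0.001],[0,0,0]],[0.7,[0,0,0],[0,0,0]],[0.7,[0,0,0],[0,0,0]]]' >/dev/null
python3 go.py '[0.620,0.030,0.0282]'
```

```text
t 6.2 pos [0.6204 0.0294 0.0296] rot [180.   -0.   93.6] w 0.0428 ff 30.0 F [ 0.6  1.  -2.1]
shift mm [ 0.6 -0.4  1.4]
t 6.6 pos [0.6206 0.0294 0.0282] rot [180.    0.   93.6] w 0.0426 ff 30.0 F [-1.5 -0.7  3.1]
shift mm [ 0.6 -0.5 -0. ]
```

```bash
python3 -m crank '[[0.7,[0,0,0.001],[0,0,0]],[0.7,[0,0,0],[0,0,0]],[0.7,[0,0,0],[0,0,0]]]' | grep -E "pos|wrist"
python3 -m crank '[[0.7,[0,0,0],[0,0,0]]]' | grep -E "pos|wrist"
```

```text
tool_pos: [0.6206, 0.0294, 0.0282]
wrist_force: [-2.9, 0.3, 7.6]
tool_pos: [0.6206, 0.0294, 0.0282]
wrist_force: [-3.4, -0.1, 7.3]
```

```bash
python3 -m crank '[[0.25,[0,0,0],[0,0,0]],[0.25,[0,0,0],[0,0,0]],[0.25,[0,0,0],[0,0,0]],[0.25,[0,0,-0.01],[0,0,0]],[0.25,[0,0,-0.03],[0,0,0]],[0.25,[0,0,-0.035],[0,0,0]],[0.25,[0,0,-0.015],[0,0,0]],[0.05,[0,0,0],[0,0,0]]]' | grep -E "pos|width"
python3 -m crank '[[0.05,[0.011,-0.027,0],[0,0,0]],[0.05,[0.011,-0.027,0],[0,0,0]],[0.05,[0.011,-0.027,0],[0,0,0]],[0.05,[0.011,-0.027,0],[0,0,0]],[0.05,[0.011,-0.027,0],[0,0,0]],[0.05,[0.011,-0.027,0],[0,0,0]],[0.05,[0.012,-0.025,0],[0,0,0]],[0.05,[0,0,0],[0,0,0]]]' >/dev/null
python3 -m crank '[[0.05,[0,0,0],[0,0,0]],[0.05,[0,0,0],[0,0,0]]]' >/dev/null
python3 go.py '[0.4285,0.096,0.010]'
python3 - <<'E'
from look import *
s=vision.snapshot("top"); np.savez("top2.npz",**s); cv2.imwrite("pics/top2.png",s["color"][:,:,::-1])
E
```

```text
tool_pos: [0.6225, 0.0294, 0.1204]
width: 0.0756
t 8.8 pos [0.4293 0.0953 0.1158] rot [-180.     0.    93.5] w 0.0894 ff 0.0 F [-0.2 -0.2  0.7]
shift mm [  0.7  -0.7 105.8]
```

View pics/top2.png

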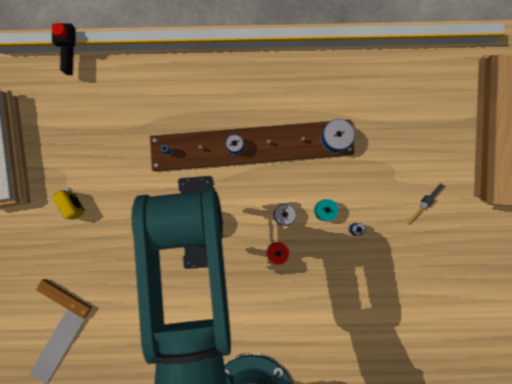

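The 43 saw stands on the second free dowel at (234,143). Now picking up the 65.

```bash
python3 -m crank '[[0.05,[0.001,-0.001,0.025],[0,0,0]],[0.05,[0,0,0.03],[0,0,0]],[0.05,[0,0,0.03],[0,0,0]],[0.05,[0,0,0.015],[0,0,0]],[0.05,[0,0,0.005],[0,0,0]],[0.05,[0,0,0],[0,0,0]],[0.05,[0,0,0],[0,0,0]]]' | grep -E "pos|wrist"
python3 -m crank '[[0.5,[0,0,0],[0,0,0]],[0.5,[0,0,0],[0,0,0]],[0.5,[0,0,0],[0,0,0]],[0.5,[0,0,0],[0,0,0]],[0.5,[0,0,0],[0,0,0]],[0.5,[0,0,0],[0,0,0]]]'
python3 go.py '[0.6303,-0.139,0.0282]'
```

```text
tool_pos: [0.429, 0.0966, 0.0124]
wrist_force: [-0.1, -0.4, -0.1]
time: 10.15
tool_pos: [0.4286, 0.0967, 0.0122]
ee_rot: [3.14, -0.0, 1.633]
wrist_force: [0.7, -0.1, 2.9]
width: 0.064
finger_force: 30.0
t 10.15 pos [0.4286 0.0967 0.0122] rot [179.9  -0.   93.6] w 0.064 ff 30.0 F [ 0.7 -0.1  2.9]
shift mm [-247.8  186.7  -15.7]
```

```bash
python3 -m crank '[[0.5,[0,0,-0.03],[0,0,0]],[0.5,[0,0,-0.04],[0,0,0]],[0.5,[0,0,-0.035],[0,0,0]],[0.5,[-0.028,0.021,0],[0,0,0]],[0.5,[-0.028,0.021,0],[0,0,0]],[0.5,[-0.028,0.021,0],[0,0,0]],[0.5,[-0.028,0.021,0],[0,0,0]],[0.5,[-0.028,0.021,0],[0,0,0]]]' >/dev/null
python3 -m crank '[[0.5,[-0.028,0.021,0],[0,0,0]],[0.5,[-0.028,0.021,0],[0,0,0]],[0.5,[-0.028,0.021,0],[0,0,0]],[0.5,[-0.024,0.019,0],[0,0,0]],[0.5,[0,0,0],[0,0,0]],[0.5,[0,0,0],[0,0,0]],[0.5,[0,0,0],[0,0,0]]]' >/dev/null
python3 go.py '[0.6303,-0.139,0.0302]'
```

```text
t 11.65 pos [ 0.6289 -0.1383  0.1157] rot [-1.799e+02 -1.000e-01  9.360e+01] w 0.0644 ff 30.0 F [-0.2  0.8 -1.9]
shift mm [-0.9  1.6 85.5]
```

```bash
python3 -m crank '[[0.5,[-0.001,0.001,0.02],[0,0,0]],[0.5,[0,0,0.02],[0,0,0]],[0.5,[0,0,0.02],[0,0,0]],[0.5,[0,0,0.015],[0,0,0]],[0.5,[0,0,0.003],[0,0,0]],[0.5,[0,0,0],[0,0,0]],[0.5,[0,0,0],[0,0,0]]]' >/dev/null
python3 -m crank '[[0.5,[0,0,0.003],[0,0,0]],[0.5,[0,0,0],[0,0,0]],[0.5,[0,0,0],[0,0,0]]]' |grep wrist_f
python3 go.py '[0.6303,-0.139,0.0302]'
```

```text
wrist_force: [-0.3, -0.1, -1.6]
t 12.65 pos [ 0.6311 -0.1403  0.0359] rot [180.    0.   93.6] w 0.0643 ff 30.0 F [-0.3 -0.1 -1.6]
shift mm [ 1.3 -0.7  5.7]
```

```bash
python3 -m crank '[[0.5,[0.001,-0.001,0.002],[0,0,0]],[0.5,[0,0,0.002],[0,0,0]],[0.5,[0,0,0.001],[0,0,0]],[0.5,[0,0,0],[0,0,0]],[0.5,[0,0,0],[0,0,0]]]' |grep -E "pos|wrist_f"
python3 -m crank '[[0.5,[0,0,0.001],[0,0,0]],[0.5,[0,0,0],[0,0,0]],[0.5,[0,0,0],[0,0,0]]]' |grep -E "pos|wrist_f"
python3 -m crank '[[0.5,[0,0,0.001],[0,0,0]],[0.5,[0,0,0],[0,0,0]],[0.5,[0,0,0],[0,0,0]]]' |grep -E "pos|wrist_f"
```

```text
tool_pos: [0.6298, -0.1393, 0.0304]
wrist_force: [0.4, 0.2, -1.8]
tool_pos: [0.63, -0.1393, 0.0303]
wrist_force: [-2.1, 0.2, 3.7]
tool_pos: [0.63, -0.1393, 0.0302]
wrist_force: [-3.8, 0.9, 7.5]
```

```bash
python3 -m crank '[[0.05,[0,0,0],[0,0,0]],[0.05,[0,0,0],[0,0,0]],[0.05,[0,0,0],[0,0,0]],[0.05,[0,0,-0.01],[0,0,0]],[0.05,[0,0,-0.03],[0,0,0]],[0.05,[0,0,-0.035],[0,0,0]],[0.05,[0,0,-0.015],[0,0,0]],[0.2,[0,0,0],[0,0,0]]]' | grep -E "pos|width"
python3 -m crank '[[0.2,[0.009,-0.026,0],[0,0,0]],[0.2,[0.009,-0.026,0],[0,0,0]],[0.2,[0.009,-0.026,0],[0,0,0]],[0.2,[0.009,-0.026,0],[0,0,0]],[0.2,[0.009,-0.026,0],[0,0,0]],[0.2,[0.009,-0.026,0],[0,0,0]],[0.2,[0.007,-0.026,0],[0,0,0]],[0.2,[0,0,0],[0,0,0]]]' >/dev/null
python3 -m crank '[[0.2,[0,0,0],[0,0,0]],[0.2,[0,0,0],[0,0,0]]]' >/dev/null
python3 go.py '[0.444,-0.0895,0.011]'
```

```text
tool_pos: [0.6319, -0.1399, 0.1225]
width: 0.0844
t 15.55 pos [ 0.445  -0.0899  0.1179] rot [-180.    -0.    93.6] w 0.0751 ff 0.0 F [ 0.1  0.1 -0.1]
shift mm [  0.4  -1.  106.9]
```

```bash
python3 -m crank '[[0.2,[0,-0.001,0.025],[0,0,0]],[0.2,[0,0,0.03],[0,0,0]],[0.2,[0,0,0.03],[0,0,0]],[0.2,[0,0,0.016],[0,0,0]],[0.2,[0,0,0.006],[0,0,0]],[0.2,[0,0,0],[0,0,0]],[0.2,[0,0,0],[0,0,0]]]' | grep -E "pos|wrist"
python3 -m crank '[[0.6,[0,0,0],[0,0,0]],[0.6,[0,0,0],[0,0,0]],[0.6,[0,0,0],[0,0,0]],[0.6,[0,0,0],[0,0,0]],[0.6,[0,0,0],[0,0,0]],[0.6,[0,0,0],[0,0,0]]]'
python3 go.py '[0.625,-0.0545,0.0292]'
```

```text
tool_pos: [0.4446, -0.0901, 0.0123]
wrist_force: [0.8, 0.3, -0.1]
time: 16.85
tool_pos: [0.4442, -0.0899, 0.0123]
ee_rot: [3.14, 0.001, 1.633]
wrist_force: [0.0, 0.3, 4.6]
width: 0.0533
finger_force: 30.0
t 16.85 pos [ 0.4442 -0.0899  0.0123] rot [179.9   0.   93.6] w 0.0533 ff 30.0 F [0.  0.3 4.6]
shift mm [ 24.2 182.7 -16.5]
```

```bash
python3 -m crank '[[0.6,[0,0,-0.03],[0,0,0]],[0.6,[0,0,-0.04],[0,0,0]],[0.6,[0,0,-0.035],[0,0,0]],[0.6,[0.003,0.026,0],[0,0,0]],[0.6,[0.003,0.026,0],[0,0,0]],[0.6,[0.003,0.026,0],[0,0,0]],[0.6,[0.003,0.026,0],[0,0,0]],[0.6,[0.003,0.026,0],[0,0,0]]]' >/dev/null
python3 -m crank '[[0.6,[0.004,0.026,0],[0,0,0]],[0.6,[0.005,0.026,0],[0,0,0]],[0.6,[0,0,0],[0,0,0]],[0.6,[0,0,0],[0,0,0]],[0.6,[0,0,0],[0,0,0]]]' >/dev/null
python3 go.py '[0.625,-0.0548,0.0303]'
```

```text
t 18.15 pos [ 0.6224 -0.0546  0.1157] rot [-179.9   -0.    93.5] w 0.053 ff 30.0 F [-0.1 -0.2 -0.4]
shift mm [-0.3  2.8 85.4]
```

```bash
python3 -m crank '[[0.6,[0,0.002,0.02],[0,0,0]],[0.6,[0,0,0.02],[0,0,0]],[0.6,[0,0,0.02],[0,0,0]],[0.6,[0,0,0.015],[0,0,0]],[0.6,[0,0,0.003],[0,0,0]],[0.6,[0,0,0.002],[0,0,0]],[0.6,[0,0,0],[0,0,0]],[0.6,[0,0,0],[0,0,0]]]' >/dev/null
python3 go.py '[0.625,-0.0548,0.0303]'
```

```text
t 18.95 pos [ 0.6264 -0.0545  0.0379] rot [179.9   0.   93.6] w 0.053 ff 30.0 F [-0.2  1.5 -0.8]
shift mm [-0.2 -1.4  7.6]
```

```bash
python3 -m crank '[[0.6,[0,-0.001,0.002],[0,0,0]],[0.6,[0,0,0.002],[0,0,0]],[0.6,[0,0,0.001],[0,0,0]],[0.6,[0,0,0.001],[0,0,0]],[0.6,[0,0,0],[0,0,0]],[0.6,[0,0,0],[0,0,0]]]' |grep -E "pos|wrist_f"
python3 -m crank '[[0.6,[0,0,0.001],[0,0,0]],[0.6,[0,0,0],[0,0,0]],[0.6,[0,0,0],[0,0,0]]]' |grep -E "pos|wrist_f"
python3 -m crank '[[0.6,[0,0,0.001],[0,0,0]],[0.6,[0,0,0],[0,0,0]],[0.6,[0,0,0],[0,0,0]]]' |grep -E "pos|wrist_f"
```

```text
tool_pos: [0.6246, -0.0544, 0.0304]
wrist_force: [-0.1, 1.2, -0.4]
tool_pos: [0.6246, -0.0544, 0.0304]
wrist_force: [-2.7, 0.9, 5.5]
tool_pos: [0.6247, -0.0544, 0.0303]
wrist_force: [-4.1, 0.9, 8.1]
```

```bash
python3 -m crank '[[0.25,[0,0,0],[0,0,0]],[0.25,[0,0,0],[0,0,0]],[0.25,[0,0,0],[0,0,0]],[0.25,[0,0,-0.01],[0,0,0]],[0.25,[0,0,-0.03],[0,0,0]],[0.25,[0,0,-0.035],[0,0,0]],[0.25,[0,0,-0.015],[0,0,0]],[0.4,[0,0,0],[0,0,0]]]' | grep -E "pos|width"
python3 -m crank '[[0.4,[-0.022,-0.026,0],[0,0,0]],[0.4,[-0.022,-0.026,0],[0,0,0]],[0.4,[-0.022,-0.026,0],[0,0,0]],[0.4,[-0.022,-0.026,0],[0,0,0]],[0.4,[-0.022,-0.026,0],[0,0,0]],[0.4,[-0.022,-0.026,0],[0,0,0]],[0.4,[-0.022,-0.026,0],[0,0,0]],[0.4,[-0.022,-0.026,0],[0,0,0]]]' >/dev/null
python3 -m crank '[[0.4,[-0.022,-0.025,0],[0,0,0]],[0.4,[0,0,0],[0,0,0]],[0.4,[0,0,0],[0,0,0]],[0.4,[0,0,0],[0,0,0]]]' >/dev/null
python3 go.py '[0.4045,-0.2665,0.011]'
```

```text
tool_pos: [0.6267, -0.0548, 0.1223]
width: 0.0654
t 22.15 pos [ 0.4044 -0.2656  0.1174] rot [-1.80e+02 -1.00e-01  9.36e+01] w 0.0566 ff 0.0 F [0.4 0.2 0.1]
shift mm [-1.100e+00  1.000e-01  1.064e+02]
```

```bash
python3 -m crank '[[0.4,[-0.001,0,0.025],[0,0,0]],[0.4,[0,0,0.03],[0,0,0]],[0.4,[0,0,0.03],[0,0,0]],[0.4,[0,0,0.016],[0,0,0]],[0.4,[0,0,0.005],[0,0,0]],[0.4,[0,0,0],[0,0,0]],[0.4,[0,0,0],[0,0,0]]]' | grep -E "pos|wrist"
python3 -m crank '[[0.85,[0,0,0],[0,0,0]],[0.85,[0,0,0],[0,0,0]],[0.85,[0,0,0],[0,0,0]],[0.85,[0,0,0],[0,0,0]],[0.85,[0,0,0],[0,0,0]],[0.85,[0,0,0],[0,0,0]]]'
python3 go.py '[0.614,0.1153,0.0292]'
```

```text
tool_pos: [0.4054, -0.2677, 0.0134]
wrist_force: [-0.8, -0.1, -0.0]
time: 23.45
tool_pos: [0.4049, -0.2679, 0.0131]
ee_rot: [3.14, 0.001, 1.633]
wrist_force: [0.8, -0.2, 3.7]
width: 0.0319
finger_force: 30.0
t 23.45 pos [ 0.4049 -0.2679  0.0131] rot [179.9   0.   93.6] w 0.0319 ff 30.0 F [ 0.8 -0.2  3.7]
shift mm [369.4 232.5 -16.1]
```

```bash
python3 -m crank '[[0.85,[0,0,-0.03],[0,0,0]],[0.85,[0,0,-0.04],[0,0,0]],[0.85,[0,0,-0.035],[0,0,0]],[0.85,[0.03,0.02,0],[0,0,0]],[0.85,[0.03,0.02,0],[0,0,0]],[0.85,[0.03,0.02,0],[0,0,0]],[0.85,[0.03,0.02,0],[0,0,0]],[0.85,[0.03,0.02,0],[0,0,0]]]' >/dev/null
python3 -m crank '[[0.85,[0.031,0.019,0],[0,0,0]],[0.85,[0.031,0.019,0],[0,0,0]],[0.85,[0.031,0.019,0],[0,0,0]],[0.85,[0.031,0.019,0],[0,0,0]],[0.85,[0.031,0.019,0],[0,0,0]],[0.85,[0.031,0.019,0],[0,0,0]],[0.85,[0.033,0.019,0],[0,0,0]],[0.85,[0,0,0],[0,0,0]]]' >/dev/null
python3 -m crank '[[0.85,[0,0,0],[0,0,0]],[0.85,[0,0,0],[0,0,0]]]' >/dev/null
python3 go.py '[0.614,0.1153,0.0311]'
```

```text
t 25.25 pos [0.6134 0.1143 0.1169] rot [-179.9    0.    93.5] w 0.0322 ff 30.0 F [ 0.7 -0.4  0.1]
shift mm [ 1.   0.8 85.8]
```

```bash
python3 -m crank '[[0.85,[0.001,0.001,0.018],[0,0,0]],[0.85,[0,0,0.02],[0,0,0]],[0.85,[0,0,0],[0,0,0]],[0.85,[0,0,0],[0,0,0]],[0.85,[0,0,0],[0,0,0]]]' >/dev/null
python3 go.py '[0.614,0.1153,0.0311]'
python3 - <<'E'
from look import *
s=vision.snapshot("side"); c=s["color"][90:230,160:340,::-1]; cv2.imwrite("pics/side3.png",cv2.resize(c,None,fx=4,fy=4,interpolation=cv2.INTER_CUBIC))
E
```

```text
t 25.75 pos [0.6156 0.1157 0.081 ] rot [179.9  -0.   93.5] w 0.0322 ff 30.0 F [-0.1  0.2 -0.8]
shift mm [-0.3 -1.7 49.9]
```

View pics/side3.png

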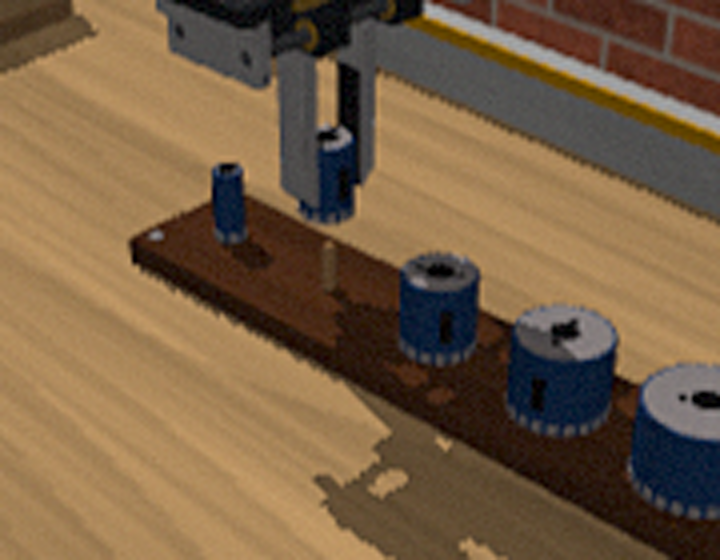

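The 32 saw hangs at (330,175), directly above the last free dowel at (330,265). The 43 (440,310), 54 (562,370) and 65 (690,440) are seated in order. Lowering the 32.

```bash
python3 -m crank '[[0.85,[0,-0.001,0.018],[0,0,0]],[0.85,[0,0,0.018],[0,0,0]],[0.85,[0,0,0.007],[0,0,0]],[0.85,[0,0,0],[0,0,0]],[0.85,[0,0,0],[0,0,0]],[0.85,[0,0,0],[0,0,0]]]' >/dev/null
python3 go.py '[0.614,0.1153,0.0311]'
```

```text
t 26.4 pos [0.6149 0.1163 0.038 ] rot [179.8  -0.   93.6] w 0.0318 ff 30.0 F [-0.3 -0.1 -0.9]
shift mm [-1.  -1.   6.9]
```

```bash
python3 -m crank '[[0.85,[-0.001,-0.001,0.002],[0,0,0]],[0.85,[0,0,0.002],[0,0,0]],[0.85,[0,0,0.001],[0,0,0]],[0.85,[0,0,0.001],[0,0,0]],[0.85,[0,0,0],[0,0,0]],[0.85,[0,0,0],[0,0,0]]]' |grep -E "pos|wrist_f"
python3 -m crank '[[0.85,[0,0,0.001],[0,0,0]],[0.85,[0,0,0],[0,0,0]],[0.85,[0,0,0],[0,0,0]]]' |grep -E "pos|wrist_f"
python3 -m crank '[[0.85,[0,0,0.001],[0,0,0]],[0.85,[0,0,0],[0,0,0]],[0.85,[0,0,0],[0,0,0]]]' |grep -E "pos|wrist_f"
```

```text
tool_pos: [0.613, 0.1152, 0.0312]
wrist_force: [-1.6, -0.4, 4.1]
tool_pos: [0.613, 0.1152, 0.0311]
wrist_force: [-3.9, -0.0, 8.4]
tool_pos: [0.613, 0.1152, 0.0311]
wrist_force: [-5.6, -0.1, 11.0]
```

Seated. Releasing it, then backing away toward the robot to check the row.

```bash
python3 -m crank '[[0.4,[0,0,0],[0,0,0]],[0.4,[0,0,0],[0,0,0]],[0.4,[0,0,0],[0,0,0]],[0.4,[0,0,0],[0,0,0]],[0.4,[0,0,-0.01],[0,0,0]],[0.4,[0,0,-0.03],[0,0,0]],[0.4,[0,0,-0.04],[0,0,0]],[0.4,[0,0,-0.03],[0,0,0]]]' | grep -E "pos|width"
python3 -m crank '[[0.4,[0.03,-0.03,0],[0,0,0]],[0.4,[0.03,-0.03,0],[0,0,0]],[0.4,[0.03,-0.03,0],[0,0,0]],[0.4,[0.03,-0.03,0],[0,0,0]],[0.4,[0.03,-0.03,0],[0,0,0]],[0.4,[0.03,-0.03,0],[0,0,0]],[0.4,[0,0,0],[0,0,0]],[0.4,[0,0,0],[0,0,0]]]' | grep pos
python3 -m crank '[[0.4,[0.03,-0.02,0],[0,0,0]],[0.4,[0,0,0],[0,0,0]],[0.4,[0,0,0],[0,0,0]],[0.4,[0,0,0],[0,0,0]]]' | grep -E "time|pos|wrist_f"
python3 - <<'E'
from look import *
for n in("top","side"):
    s=vision.snapshot(n); cv2.imwrite(f"pics/{n}4.png",s["color"][:,:,::-1])
    if n=="top":
        for m,st,ce,W in blobs(s,.055,.09,(150,110,370,170),5):
            q=W[m&(W[...,2]>.0615)]; print(np.round(np.nanmean(q,0),4),np.round(np.ptp(q,0)[:2],3))
E
```

```text
tool_pos: [0.6137, 0.1153, 0.1415]
width: 0.0566
tool_pos: [0.422, 0.2842, 0.1393]
time: 29.6
tool_pos: [0.4015, 0.3114, 0.1386]
wrist_force: [-0.5, -0.3, 0.0]
[ 0.6343 -0.2223  0.0643] [0.074 0.074]
[ 0.6275 -0.1378  0.0641] [0.062 0.061]
[ 0.6216 -0.0527  0.0642] [0.052 0.051]
[0.6176 0.0315 0.0642] [0.04  0.041]
[0.6108 0.117  0.0639] [0.027 0.029]
[0.6085 0.2005 0.0637] [0.016 0.017]
```

View pics/top4.png

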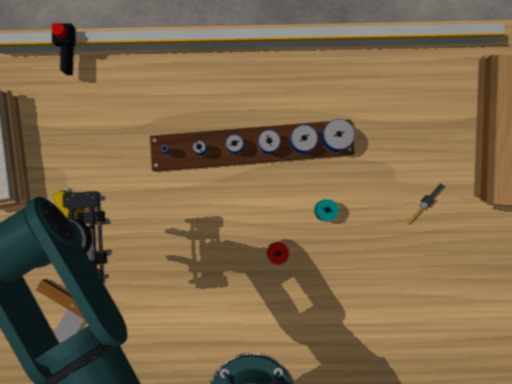

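View pics/side4.png

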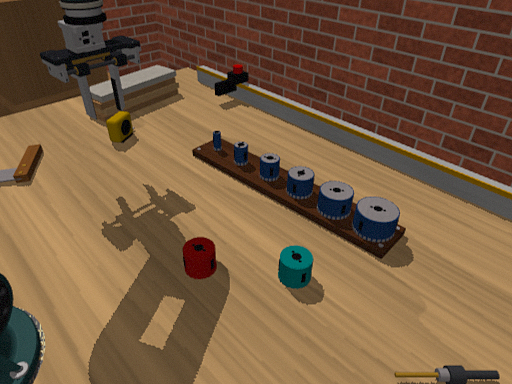

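The row runs evenly from the 76 at (339,134) down to the 19 at (165,149). All tops are at z = 0.064, so every saw is flat, and each is within about 3 mm of its dowel. The arm is clear of everything.

```bash
python3 -c "
from bench import robot
print(robot.close_job())"
```

```text
the job is handed in; nothing more can be done
None
```

I put all four saws back on the board in descending size (76, 65, 54, 43, 32, 19), flat and within about 3 mm of dowel centre by the top camera, and handed the job in at about 30 s of the 96 s allowed; the hand-in gave no verdict.

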